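# Pack the play out of a gas cylinder cradle and hold the wedge home

## Task

Move the spanner that lies across the gap in the cylinder's wooden cradle into the tool tray. Then close the gap between the two upright boards: stand one of the packing blocks from the rack in it, or both side by side if that still leaves room for the wedge, and push the wedge point-down into what is left, between the blocks and one board, until you feel it jam tight with its point still clear of the deck. Finish while still gripping the wedge and pressing it firmly down so that the whole stack stays clamped; do not let go, and leave the other things on the bench alone.

Things in the scene. Friction and masses are not known exactly. Their poses are not given: they have to be found in the camera images.
- bed: fixed plywood deck of the cradle, 18 mm thick (its top is 18 mm above the bench). Origin: on the bench under the middle of the stop board's inner face. The gap runs from y = 0 (stop board) along the deck's +y; x is along the boards, z up
- stop: fixed upright wooden board, 80 mm wide (x), 30 mm thick (y -30 to 0 mm), 84 mm tall, one wall of the gap. Origin: bottom middle of its inner face on the deck, axes as the deck; the inner face looks to +y. The stack clamps only if no sideways play is left between boards, blocks and wedge
- stop_edge (a point): middle of the top edge of the stop board's inner face, 84 mm above the deck (102 mm above the bench)
- saddle: fixed (pinned) wooden saddle with a blue gas cylinder, and an upright board like the stop (80 x 30 x 84 mm), the other wall of the gap; its face looks to -y at the stop. Origin: bottom middle of that face, on the deck; axes as the deck. Gap 44 to 82 mm wide. The cylinder (200 mm across) begins 115 mm beyond the face and rises to 0.31 m above the bench
- saddle_edge (a point): middle of the top edge of the saddle board's face, 84 mm above the deck
- spanner: steel double-ended open spanner, 190 mm long (y), handle 24 mm wide (x), heads 44 mm wide, 14 mm thick, about 0.3 kg, lying flat across the tops of the two boards. Origin: middle of the underside of the handle, which is also its balance point
- tray: fixed black open tool tray, 130 mm (x) by 225 mm (y), rim 30 mm high, walls and floor about 4-5 mm. Origin: centre of its underside
- rack: fixed dark wooden rack, 78 mm (x) by 200 mm (y) by 92 mm high, with three slots in a row along y: the blocks stand in the slots at y = +72 and +22 mm (slot floors 5 mm above the bench), the wedge hangs in the slot about y = -47 mm. Origin: centre of its underside
- block_a: plain wooden packing block, 50 mm wide (x), 25 mm thick (y), 120 mm tall, 33 mm of it showing above the rack; about 0.09 kg. Origin: centre of its underside, z up along it. Slot clearance about 1 mm a side. Standing on the cradle deck it tops the boards by 36 mm
- block_b: second packing block, the same as block_a
- wedge: plain wooden wedge with a square head, point down, hanging in the rack by the head's shoulders, 0.11 kg. Origin: at the point, middle of the flat side; z up. Blade 85 mm long, 42 mm wide (x): flat side is y = 0, the other slopes to +y, thickness 3 mm at the point plus 0.48 mm per mm above it. Head 52 mm wide (x), 44 mm thick (y 0 to 44), from 85 to 125 mm above the point
- wedge_head (a point): centre of the wedge's head, 105 mm above its point, 22 mm from the flat side's plane. Jammed well, pressed down with about 15 N, the point is at least 3 mm below the board tops and at least 2 mm above the deck: with one block that works in gaps up to about 62 mm, with both from about 58 mm
- canister: bystander, leave alone: small blue gas can, 90 mm across, 90 mm tall. Origin: in the middle of it
- burner: bystander, leave alone: small round burner head, 68 mm across, 46 mm tall. Origin: in the middle of it
- fitting: bystander, leave alone: brass tee-like fitting, 70 mm long, 22 mm high. Origin: in the middle of it
- carton: bystander, leave alone: small cardboard box 90 x 60 x 70 mm. Origin: in the middle of it
- flange: bystander, leave alone: flat steel ring, 64 mm across, 14 mm thick. Origin: in the middle of it
- cup: bystander, leave alone: white cup, 85 mm tall. Origin: in the middle of it
There are look-alikes about, which are no part of the job. Leave any yellow look-alike of the wedge alone. Several things have the shape of the spanner; the one meant has the colours described above.

How it is judged:
On the way, in this order (a step that is already met when the one before it is completed fails the run):
1. the spanner lies in the tool tray, released (x of spanner in the frame of tray between -0.058 and 0.058 m and y of spanner in the frame of tray between -0.105 and 0.105 m and z of spanner in the frame of tray between 0 and 0.03 m and contact force between spanner and the fingers below 0.1 N and linear speed of spanner below 0.05 m/s), for 0.1 s.
2. at least one packing block stands upright on the deck in the gap (((x of block_a in the frame of bed between -0.02 and 0.02 m and y of block_a in the frame of bed between 0.008 and 0.08 m and z of block_a in the frame of bed between 0.012 and 0.024 m and angle between block_a's own z axis and vertical below 0.12 rad) or (x of block_b in the frame of bed between -0.02 and 0.02 m and y of block_b in the frame of bed between 0.008 and 0.08 m and z of block_b in the frame of bed between 0.012 and 0.024 m and angle between block_b's own z axis and vertical below 0.12 rad))), for 0.1 s.
At the end, for the whole second after the job is handed in: Spanner in the tray. A block stands upright on the deck in the gap. Wedge upright, within 20 mm of the middle line, point 3 mm or more below the board tops and clear of the deck, still gripped; wedge and block press on opposite boards with over 1.5 N each; the arm touches no board (x of spanner in the frame of tray between -0.058 and 0.058 m and y of spanner in the frame of tray between -0.105 and 0.105 m and z of spanner in the frame of tray between 0 and 0.03 m and ((x of block_a in the frame of bed between -0.02 and 0.02 m and y of block_a in the frame of bed between 0.008 and 0.08 m and z of block_a in the frame of bed between 0.012 and 0.024 m and angle between block_a's own z axis and vertical below 0.12 rad) or (x of block_b in the frame of bed between -0.02 and 0.02 m and y of block_b in the frame of bed between 0.008 and 0.08 m and z of block_b in the frame of bed between 0.012 and 0.024 m and angle between block_b's own z axis and vertical below 0.12 rad)) and x of wedge in the frame of bed between -0.02 and 0.02 m and y of wedge in the frame of bed between 0 and 0.085 m and z of wedge in the frame of bed between 0.0195 and 0.099 m and angle between wedge's own z axis and vertical below 0.15 rad and ((contact force between wedge and saddle above 1.5 N and (contact force between stop and block_a above 1.5 N or contact force between stop and block_b above 1.5 N)) or (contact force between wedge and stop above 1.5 N and (contact force between saddle and block_a above 1.5 N or contact force between saddle and block_b above 1.5 N))) and contact force between wedge and the fingers above 3 N and contact force between the arm and stop below 0.5 N and contact force between the arm and saddle below 0.5 N and linear speed of wedge below 0.02 m/s); the arm keeps its last pose, push and grip.
It fails at once if a bystander is pushed more than 40 mm from its place (distance of any of canister, burner, fitting, carton, flange, cup from where it was at the start of the episode above 0.04 m).
It also fails if it takes over 72 s, if anything falls off the work surface, if the arm or the gripper's body presses on something with over 40 N, if the wrist force passes 120 N, or if a joint passes its speed limit or range.

## Robot

A 6-joint arm with a two-finger parallel gripper is mounted at the origin on the work surface. World frame = base frame: x ahead of the robot, y to its left, z up, the work surface at z = 0. Lengths are in m, angles in rad, forces in N, time in s.
With the tool pointing down it reaches from about 0.325 to 0.775 m from the base axis. Payload 5.5 kg.
Tool frame: the origin (TCP) lies midway between the tips of the shut fingers; the grasp point (between the pads) lies 19 mm behind it (ctrl.grip_point_offset is the distance from the TCP to the grasp point, in m); z points along the fingers, y is the direction in which the jaws open and shut (so a half turn about z gives the same grasp; the last joint's range is limited). The gripper opens to 88 mm and grips with 3 to 60 N. Pads are 20 mm wide; open, the fingers measure 115 mm over their backs; the gripper's body (75 mm by 178 mm) begins 61 mm behind the grasp point.
Start: joints at [1.293, 0.091, 1.231, -0, 1.82, -0.057], TCP at [0.131, 0.585, 0.223] pointing down, gripper open.
Joint ranges: [-2.87, 2.87], [-0.86, 2.18], [0.17, 2.46], [-1.51, 4.65], [0.06, 2.69], [-2.65, 2.65]. Speed limits (rad/s): [2.57, 2.57, 3.01, 3.14, 3.14, 3.14].

## Interface

Orientations are given as a unit quaternion [w, x, y, z].
In Python, from bench import ctrl, vision, workorder gives the robot as it stands.
- The arm moves only by the tool arm_command, never from a script. Its argument "moves" is a list of rows, each an object of numbers: "gripper": the closure, from 0 (fully open) to 1 (shut); "x", "y", "z": the shift along the tool's x, y, z in m; "spin": the turn about the tool's z in rad. A call has 1 to 20 rows; each row is the pose to reach, as a shift and turn from the pose measured when the call began, along the tool's axes at that moment; what a row does not reach only later rows make up. A row lasts 1/8 s, in which the tool goes at most 62.5 mm and 10.7 degrees, less where a joint would pass 70% of its speed; a pose out of reach is approached as far as the arm can. A call with a gripper value outside its range is refused whole. The fingers move at their own pace and stop on an object; "grip_force" is the grip in N (left out, the last holds). Time passes only in rows, so rows that repeat a pose let the fingers close. It gives the time, the measured TCP pose, the force and the opening at its end, in the units of the state.
- ctrl.get_state(): the state, without advancing time (a new reading comes with each control period).
- vision.grab_frame(name): name is "side" or "top"; returns a dict with "color" (420x560x3 uint8, red, green, blue), "range_z" (420x560 float32, m along the optical axis (not along the pixel's ray), 0 where there is no reading), "vertical_fov" (degrees; the focal length in pixels is half the picture's height over the tangent of half this angle, whatever the lens; pixels are square), "cx", "cy" (the principal point, pixels), "extrinsics" (4x4, takes a point from camera to world coordinates). Camera axes: x right, y down, z forward; pixel columns grow to the right and rows downward; lengths in m; the calibration is good to about 2 mm. A picture is of the moment at which its call begins.
- workorder.finish_job(): hands the job in, once; it reports no verdict.
The state is a dict: "time": time; "joint_positions": joint angles; "dq": joint speeds; "tau": joint torques, N m; "tcp_pos": TCP position; "eef_rot": TCP orientation; "contact_force": force on the tool from outside, world axes, zero at the start; "ft_torque": the same for the moment, N m; "width": finger opening in m.
Only numpy, scipy, OpenCV 4.12 (cv2) and the standard library are available. Lean on these libraries where they do the work, as an engineer would, in place of code of your own. Each camera call takes 0.05 s, during which the arm holds its last target.

## Working session

There is one attempt and no reset: what is moved stays moved. The work goes in short steps, Python scripts to look and compute and a tool call to move; the robot and the scene stay as the last step left them, time stands still between calls to the robot, and variables do not carry over. Pictures are saved under pics/ and viewed, and the job is handed in when it is done.

Besides the shell and the picture viewer there is one more tool, called after "Emit:" as a command line: name --argument value ..., lists and objects as JSON in quotes. arm_command: Moves the arm, as the interface text tells. Its arguments: {"type":"object","properties":{"moves":{"type":"array","items":{"type":"object","properties":{"gripper":{"type":"number"},"x":{"type":"number"},"y":{"type":"number"},"z":{"type":"number"},"spin":{"type":"number"}}}},"grip_force":{"type":"number"}},"required":["moves"]}

```bash
mkdir -p pics; ls; python3 - <<'E'
from bench import ctrl, vision, workorder
import cv2,pickle
s=ctrl.get_state();print(s); print(ctrl.grip_point_offset)
for n in("top","side"):
    f=vision.grab_frame(n);pickle.dump(f,open(f"{n}0.pkl","wb"))
    cv2.imwrite(f"pics/{n}0.png",f["color"][:,:,::-1])
    print(n,f["vertical_fov"],f["cx"],f["cy"],f["extrinsics"].round(4).tolist())
E
```

```text
pics
{'time': 0.0, 'joint_positions': array([ 1.29330036e+00,  9.18541082e-02,  1.23188644e+00, -4.46143141e-06,
        1.81979223e+00, -5.67040144e-02]), 'dq': array([ 8.57479240e-04, -6.64624920e-04,  3.64375284e-05, -4.08533020e-04,
       -3.66438731e-04, -2.26647602e-05]), 'tau': array([ 1.60131131e-03, -4.46451294e+01, -4.06444180e+01,  6.98374095e-02,
        2.93649395e-02, -1.34891820e-04]), 'tcp_pos': array([0.13132537, 0.5851467 , 0.22150941]), 'eef_rot': array([-1.59212050e-04,  1.10172369e-01,  9.93912022e-01, -9.56911916e-04]), 'contact_force': array([-1.11966791,  0.20722785,  0.52600534]), 'ft_torque': array([-0.00051971,  0.06330165, -0.01324164]), 'width': 0.08786931074946538}
0.0187
top 54.91664440096687 287.6241777431792 199.19050911285532 [[-0.0204, -0.9891, 0.1457, 0.3494], [-0.9998, 0.0199, -0.0048, -0.0906], [0.0019, -0.1458, -0.9893, 1.3751], [0.0, 0.0, 0.0, 1.0]]
side 51.00478022082767 278.8556603679747 205.8068112300735 [[0.9644, -0.2115, 0.1585, 0.3729], [-0.2637, -0.7275, 0.6335, -0.7605], [-0.0186, -0.6527, -0.7574, 0.8954], [0.0, 0.0, 0.0, 1.0]]
```

View pics/top0.png

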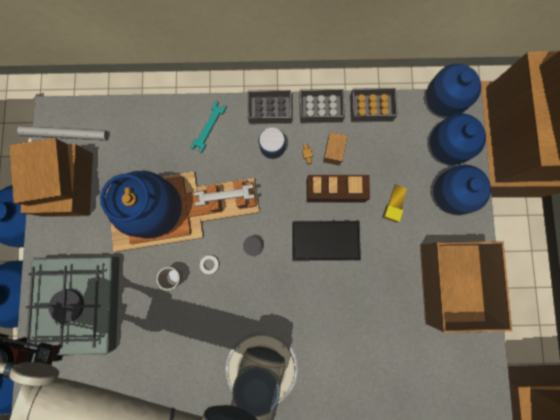

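View pics/side0.png

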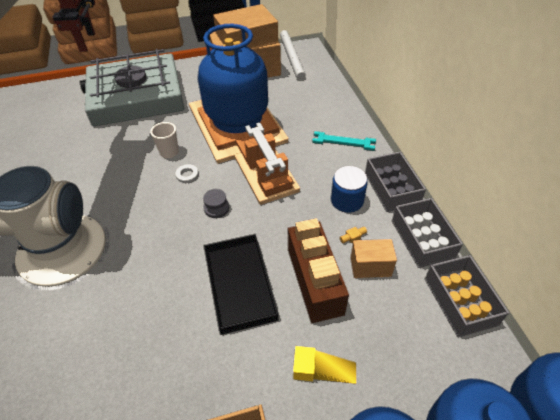

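```bash
cat > h.py <<'E'
import numpy as np,cv2,pickle
def load(n,k=0): return pickle.load(open(f"{n}{k}.pkl","rb"))
def foc(f): return f["color"].shape[0]/2/np.tan(np.radians(f["vertical_fov"])/2)
def cloud(f):
    z=f["range_z"];h,w=z.shape;v,u=np.mgrid[:h,:w];F=foc(f)
    p=np.stack([(u-f["cx"])/F*z,(v-f["cy"])/F*z,z],-1)
    E=f["extrinsics"];P=p@E[:3,:3].T+E[:3,3];P[z==0]=np.nan;return P
def ray(f,uv,z):
    uv=np.atleast_2d(uv).astype(float);F=foc(f);E=f["extrinsics"]
    d=np.c_[(uv-[f["cx"],f["cy"]])/F,np.ones(len(uv))]@E[:3,:3].T
    return E[:3,3]+d*((z-E[2,3])/d[:,2])[:,None]
def proj(f,P):
    E=f["extrinsics"];c=(np.atleast_2d(P)-E[:3,3])@E[:3,:3];return c[:,:2]/c[:,2:]*foc(f)+[f["cx"],f["cy"]]
def crop(f,name,x0,y0,x1,y1,s):
    cv2.imwrite(name,cv2.resize(np.ascontiguousarray(f["color"][y0:y1,x0:x1,::-1]),None,fx=s,fy=s,interpolation=cv2.INTER_CUBIC))
E
python3 - <<'E'
from h import *
t=load("top");s=load("side")
crop(t,"pics/t_cr.png",180,160,410,280,3.4)
crop(s,"pics/s_cr.png",200,110,400,340,2.5)
for n,f in(("t",t),("s",s)):
    P=cloud(f);print(n,np.isnan(P).mean(),np.nanmedian(P[...,2]))
P=cloud(t)
for c in(300,317,334,355,370): print("rack col",c,[tuple(P[r,c].round(3)) for r in(180,185,190)])
for uv in [(246,187),(249,194),(225,195),(205,197),(235,206),(200,186)]: print(uv,P[uv[1],uv[0]].round(3))
for n,c in (("tray",[(292,221),(360,221),(292,259),(360,259)]),):print(ray(t,c,.03).round(3))
E
```

```text
t 0.0037329931972789115 -0.00011531061282477051
s 0.0041156462585034016 0.002529374350604685
rack col 300 [(np.float64(0.617), np.float64(-0.141), np.float64(0.006)), (np.float64(0.601), np.float64(-0.141), np.float64(-0.001)), (np.float64(0.583), np.float64(-0.141), np.float64(0.001))]
rack col 317 [(np.float64(0.593), np.float64(-0.19), np.float64(0.124)), (np.float64(0.577), np.float64(-0.19), np.float64(0.122)), (np.float64(0.56), np.float64(-0.189), np.float64(0.129))]
rack col 334 [(np.float64(0.592), np.float64(-0.244), np.float64(0.123)), (np.float64(0.575), np.float64(-0.243), np.float64(0.129)), (np.float64(0.559), np.float64(-0.243), np.float64(0.127))]
rack col 355 [(np.float64(0.589), np.float64(-0.308), np.float64(0.134)), (np.float64(0.573), np.float64(-0.308), np.float64(0.134)), (np.float64(0.557), np.float64(-0.307), np.float64(0.134))]
rack col 370 [(np.float64(0.613), np.float64(-0.383), np.float64(0.003)), (np.float64(0.595), np.float64(-0.382), np.float64(0.005)), (np.float64(0.579), np.float64(-0.383), np.float64(-0.005))]
(246, 187) [0.576 0.034 0.12 ]
(249, 194) [0.565 0.031 0.047]
(225, 195) [0.552 0.1   0.118]
(205, 197) [0.547 0.164 0.114]
(235, 206) [0.53  0.082 0.016]
(200, 186) [0.6  0.2  0.02]
[[ 0.474 -0.11   0.03 ]
 [ 0.469 -0.337  0.03 ]
 [ 0.348 -0.108  0.03 ]
 [ 0.344 -0.331  0.03 ]]
```

View pics/t_cr.png

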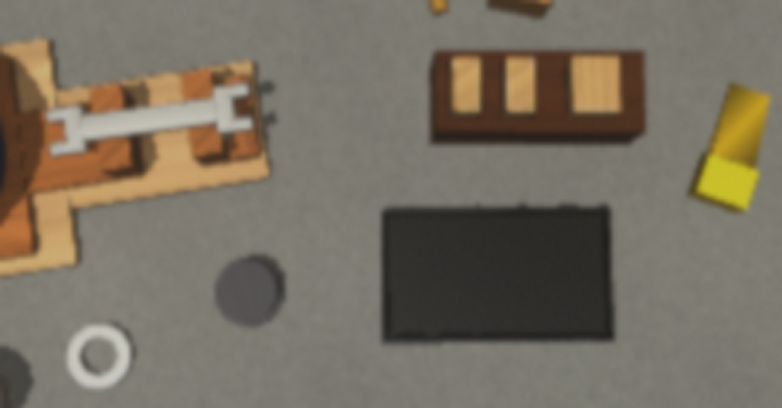

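View pics/s_cr.png

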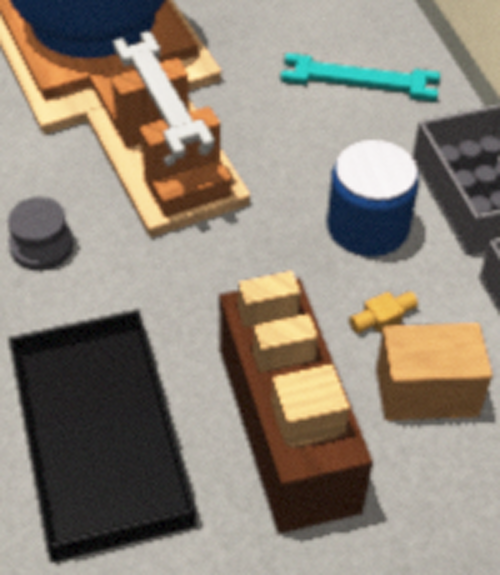

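```bash
cat >> h.py <<'E'
def rect(f,z,x0,x1,y0,y1,res=.0005):
    # rows: x decreasing downward, cols: y decreasing rightwards
    X=np.arange(x1,x0,-res);Y=np.arange(y1,y0,-res);gy,gx=np.meshgrid(Y,X)
    uv=proj(f,np.stack([gx,gy,np.full_like(gx,z)],-1).reshape(-1,3)).reshape(*gx.shape,2).astype(np.float32)
    return cv2.remap(f["color"],uv[...,0],uv[...,1],cv2.INTER_CUBIC)
E
python3 - <<'E'
from h import *
t=load("top");s=load("side")
for n,f in(("t",t),("s",s)):
    for z,k in((.102,"b"),):
        im=rect(f,z,.48,.65,.0,.22)
        for i in range(0,im.shape[1],40): cv2.line(im,(i,0),(i,5 if i%100 else 10),(255,0,0))
        cv2.imwrite(f"pics/r_{n}{k}.png",cv2.resize(im[...,::-1],None,fx=1.7,fy=1.7))
# spanner mask: grey bright, height
for n,f in(("t",t),("s",s)):
    P=cloud(f);hsv=cv2.cvtColor(f["color"],cv2.COLOR_RGB2HSV)
    m=(hsv[...,1]<60)&(hsv[...,2]>120)&(P[...,2]>.09)&(P[...,2]<.14)&(P[...,1]>0)&(P[...,1]<.26)&(P[...,0]>.5)&(P[...,0]<.65)
    m=m.astype(np.uint8);v,u=np.nonzero(m)
    W=ray(f,np.c_[u,v],.116)[:,:2].astype(np.float32)
    print(n,m.sum(),cv2.minAreaRect(W),W.mean(0), np.median(P[m>0][:,2]))
# rack tops: bright tan
P=cloud(t);hsv=cv2.cvtColor(t["color"],cv2.COLOR_RGB2HSV)
for n,f in(("t",t),("s",s)):
    P=cloud(f);hsv=cv2.cvtColor(f["color"],cv2.COLOR_RGB2HSV)
    m=((hsv[...,2]>150)&(hsv[...,1]>60)&(P[...,1]<-.15)&(P[...,1]>-.36)&(P[...,0]>.5)&(P[...,0]<.64)&(P[...,2]>.105)).astype(np.uint8)
    cs,_=cv2.findContours(m,0,1)
    for c in cs:
        if cv2.contourArea(c)<20: continue
        mm=np.zeros_like(m);cv2.drawContours(mm,[c],-1,1,-1);v,u=np.nonzero(mm)
        z=np.median(P[mm>0][:,2]); zz=.132 if z>.13 else .125
        W=ray(f,np.c_[u,v],zz)[:,:2].astype(np.float32)
        print(n,len(u),z,cv2.minAreaRect(W),W.mean(0))
E
```

```text
t 489 ((0.5534442663192749, 0.10474663972854614), (0.04257354512810707, 0.18479247391223907), 6.471425533294678) [0.55318093 0.10540295] 0.11612920755886313
s 531 ((0.5542599558830261, 0.10786454379558563), (0.04514734447002411, 0.19377189874649048), 6.803191184997559) [0.5545238  0.10254434] 0.11810753078322478
t 209 nan ((0.5760421752929688, -0.3084261119365692), (0.04114650934934616, 0.04793566092848778), 88.8506851196289) [ 0.5762799  -0.30937377]
t 123 0.1251784526455475 ((0.5774369835853577, -0.23875613510608673), (0.02206408604979515, 0.04817583039402962), 87.97756958007812) [ 0.5779827 -0.2385579]
t 114 0.12494917107073378 ((0.5784593224525452, -0.18845219910144806), (0.022062325850129128, 0.04804796352982521), 88.30828094482422) [ 0.5793692  -0.18908824]
s 484 nan ((0.5790224075317383, -0.30151936411857605), (0.046161357313394547, 0.05227925255894661), 88.33106994628906) [ 0.57873416 -0.30187872]
s 240 nan ((0.5788196921348572, -0.23674128949642181), (0.027461552992463112, 0.049972228705883026), 88.72630310058594) [ 0.57881826 -0.23681442]
s 219 nan ((0.579571008682251, -0.18658015131950378), (0.02683238871395588, 0.05041087418794632), 88.18639373779297) [ 0.5797706  -0.18667383]
```

View pics/r_tb.png

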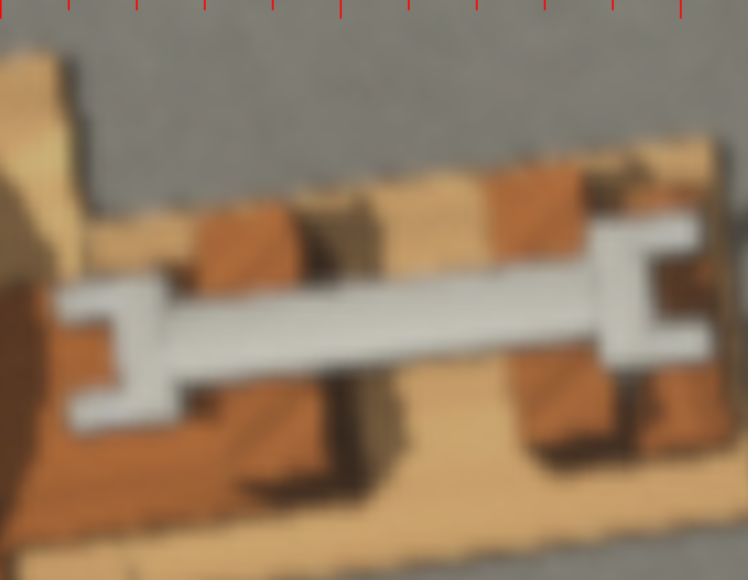

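View pics/r_sb.png

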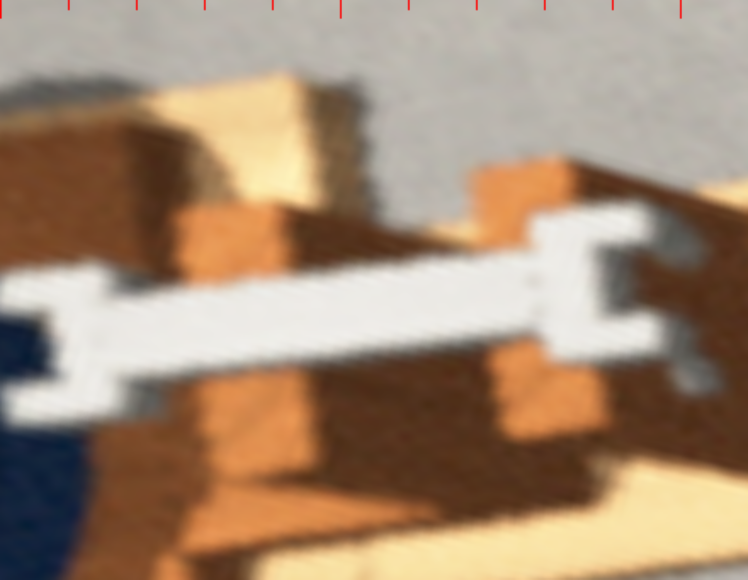

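```bash
cat >> h.py <<'E'
from scipy.spatial.transform import Rotation as R
def plan(*wps):
    """wps: (x,y,z,jaw_deg) world TCP; prints tool-frame shifts & spin"""
    from bench import ctrl
    s=ctrl.get_state();q=s["eef_rot"];M=R.from_quat(np.r_[q[1:],q[0]]).as_matrix()
    ja=np.degrees(np.arctan2(M[1,1],M[0,1]))
    print("t",round(s["time"],2),"tcp",s["tcp_pos"].round(4),"jaw",round(ja,2),"F",s["contact_force"].round(1),"w",round(s["width"],4),"tilt",M[:,2].round(4))
    for w in wps:
        d=M.T@(np.array(w[:3])-s["tcp_pos"]);a=(w[3]-ja+90)%180-90
        print(w,"-> x %.4f y %.4f z %.4f spin %.4f"%(*d,-np.radians(a)))
E
python3 - <<'E'
from h import *
plan((.25,.3,.25,40),(.36,.10,.25,6.6),(.5535,.104,.2,6.6),(.5535,.104,.094,6.6))
P=cloud(load("top"));print(np.nanmax(P[150:250,90:185,2]))
E
```

```text
t 0.1 tcp [0.1313 0.5852 0.2216] jaw 77.35 F [ 0.6 -0.1 -0. ] w 0.0877 tilt [-5.0e-04 -1.7e-03 -1.0e+00]
(0.25, 0.3, 0.25, 40) -> x -0.1782 y -0.2523 z -0.0280 spin 0.6518
(0.36, 0.1, 0.25, 6.6) -> x -0.3294 y -0.4233 z -0.0277 spin 1.2348
(0.5535, 0.104, 0.2, 6.6) -> x -0.5173 y -0.3770 z 0.0222 spin 1.2348
(0.5535, 0.104, 0.094, 6.6) -> x -0.5173 y -0.3768 z 0.1282 spin 1.2348
0.31464993404700015
```

Emit:
arm_command --moves '[{"x":-0.06,"y":-0.085,"z":-0.028,"spin":0.18,"gripper":0.2},{"x":-0.12,"y":-0.17,"z":-0.028,"spin":0.36,"gripper":0.2},{"x":-0.178,"y":-0.252,"z":-0.028,"spin":0.54,"gripper":0.2},{"x":-0.178,"y":-0.252,"z":-0.028,"spin":0.72,"gripper":0.2},{"x":-0.178,"y":-0.252,"z":-0.028,"spin":0.85,"gripper":0.2},{"x":-0.33,"y":-0.423,"z":-0.028,"spin":1.235,"gripper":0.2},{"x":-0.33,"y":-0.423,"z":-0.028,"spin":1.235,"gripper":0.2},{"x":-0.33,"y":-0.423,"z":-0.028,"spin":1.235,"gripper":0.2},{"x":-0.33,"y":-0.423,"z":-0.028,"spin":1.235,"gripper":0.2},{"x":-0.517,"y":-0.377,"z":0.022,"spin":1.235,"gripper":0.2},{"x":-0.517,"y":-0.377,"z":0.022,"spin":1.235,"gripper":0.2},{"x":-0.517,"y":-0.377,"z":0.022,"spin":1.235,"gripper":0.2},{"x":-0.517,"y":-0.377,"z":0.022,"spin":1.235,"gripper":0.2},{"x":-0.517,"y":-0.377,"z":0.022,"spin":1.235,"gripper":0.2}]'

```text
time: 1.85
tcp_pos: [0.553, 0.104, 0.1993]
eef_rot: [-0.0, 0.665, 0.747, -0.002]
contact_force: [-0.2, 0.4, 0.5]
width: 0.0699
```

```bash
python3 - <<'E'
from h import *
from bench import vision
plan((.5535,.104,.094,6.6))
f=vision.grab_frame("side");pickle.dump(f,open("side1.pkl","wb"));crop(f,"pics/s1.png",150,0,400,220,3)
E
```

```text
t 1.85 tcp [0.553  0.104  0.1993] jaw 6.58 F [-0.2  0.4  0.5] w 0.0699 tilt [-0.003  -0.0019 -1.    ]
(0.5535, 0.104, 0.094, 6.6) -> x 0.0001 y 0.0009 z 0.1052 spin -0.0004
```

View pics/s1.png

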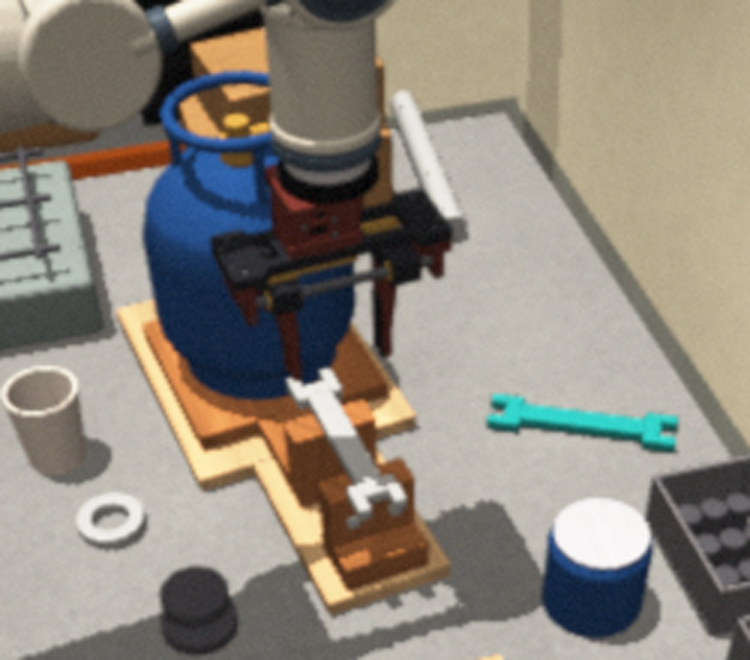

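The gripper hangs over the spanner with its jaws across the handle (fingertips at about (290,378) and (388,352) in this crop). Descending and gripping.

Emit:
arm_command --grip_force 30 --moves '[{"z":0.05,"gripper":0.2},{"z":0.085,"gripper":0.2},{"z":0.105,"gripper":0.2},{"z":0.105,"gripper":0.2},{"z":0.105,"gripper":1},{"z":0.105,"gripper":1},{"z":0.105,"gripper":1},{"z":0.105,"gripper":1},{"z":0.105,"gripper":1},{"z":0.105,"gripper":1}]'

```text
schema error: expected keys gripper, x, y, z, spin
```

```bash
python3 - <<'E'
from h import *
plan((.553,.104,.22,6.6),(.40,-.22,.22,-1.5),(.408,-.222,.03,-1.5))
E
```

```text
t 1.9 tcp [0.5527 0.1042 0.2008] jaw 6.59 F [ 0.  -0.2 -0.1] w 0.0701 tilt [-6.0e-04 -1.6e-03 -1.0e+00]
(0.553, 0.104, 0.22, 6.6) -> x -0.0002 y 0.0003 z -0.0192 spin -0.0001
(0.4, -0.22, 0.22, -1.5) -> x -0.3045 y -0.1889 z -0.0186 spin 0.1413
(0.408, -0.222, 0.03, -1.5) -> x -0.3071 y -0.1810 z 0.1714 spin 0.1413
```

Emit:
arm_command --grip_force 30 --moves '[{"x":0,"y":0,"spin":0,"z":0.05,"gripper":0.2},{"x":0,"y":0,"spin":0,"z":0.085,"gripper":0.2},{"x":0,"y":0,"spin":0,"z":0.106,"gripper":0.2},{"x":0,"y":0,"spin":0,"z":0.106,"gripper":0.2},{"x":0,"y":0,"spin":0,"z":0.106,"gripper":1},{"x":0,"y":0,"spin":0,"z":0.106,"gripper":1},{"x":0,"y":0,"spin":0,"z":0.106,"gripper":1},{"x":0,"y":0,"spin":0,"z":0.106,"gripper":1},{"x":0,"y":0,"spin":0,"z":0.106,"gripper":1},{"x":0,"y":0,"spin":0,"z":0.106,"gripper":1}]'

```text
time: 3.15
tcp_pos: [0.5529, 0.104, 0.0949]
eef_rot: [0.001, 0.665, 0.747, -0.001]
contact_force: [1.8, 0.6, -0.1]
width: 0.0237
```

```bash
python3 - <<'E'
from h import *
plan((.553,.104,.22,6.6),(.40,-.22,.22,-1.5),(.408,-.222,.03,-1.5))
E
```

```text
t 3.15 tcp [0.5529 0.104  0.0949] jaw 6.6 F [ 1.8  0.6 -0.1] w 0.0237 tilt [ 2.0e-04 -1.5e-03 -1.0e+00]
(0.553, 0.104, 0.22, 6.6) -> x -0.0002 y 0.0001 z -0.1251 spin -0.0000
(0.4, -0.22, 0.22, -1.5) -> x -0.3045 y -0.1891 z -0.1246 spin 0.1413
(0.408, -0.222, 0.03, -1.5) -> x -0.3071 y -0.1814 z 0.0654 spin 0.1413
```

Emit:
arm_command --moves '[{"x":0,"y":0,"spin":0,"z":-0.04,"gripper":1},{"x":0,"y":0,"spin":0,"z":-0.09,"gripper":1},{"x":0,"y":0,"spin":0,"z":-0.11,"gripper":1},{"x":-0.05,"y":-0.03,"spin":0.03,"z":-0.11,"gripper":1},{"x":-0.1,"y":-0.06,"spin":0.06,"z":-0.11,"gripper":1},{"x":-0.15,"y":-0.09,"spin":0.09,"z":-0.11,"gripper":1},{"x":-0.2,"y":-0.12,"spin":0.12,"z":-0.11,"gripper":1},{"x":-0.25,"y":-0.15,"spin":0.141,"z":-0.11,"gripper":1},{"x":-0.29,"y":-0.171,"spin":0.141,"z":-0.11,"gripper":1},{"x":-0.307,"y":-0.181,"spin":0.141,"z":-0.09,"gripper":1},{"x":-0.307,"y":-0.181,"spin":0.141,"z":-0.04,"gripper":1},{"x":-0.307,"y":-0.181,"spin":0.141,"z":0.01,"gripper":1},{"x":-0.307,"y":-0.181,"spin":0.141,"z":0.04,"gripper":1},{"x":-0.307,"y":-0.181,"spin":0.141,"z":0.065,"gripper":1},{"x":-0.307,"y":-0.181,"spin":0.141,"z":0.065,"gripper":1}]'

```text
time: 5.03
tcp_pos: [0.4061, -0.2204, 0.0266]
eef_rot: [-0.003, 0.716, 0.698, -0.001]
contact_force: [0.1, -0.2, -2.3]
width: 0.0235
```

```bash
python3 - <<'E'
from h import *
from bench import vision
plan((.408,-.222,.011,-1.5),(.408,-.222,.2,-1.5))
for n in("side","top"):
    f=vision.grab_frame(n);pickle.dump(f,open(n+"2.pkl","wb"))
    if n=="side":crop(f,"pics/s2.png",150,100,400,340,2.5)
    else:crop(f,"pics/t2.png",180,160,410,280,3.4)
E
```

```text
t 5.03 tcp [ 0.4061 -0.2204  0.0266] jaw -1.48 F [ 0.1 -0.2 -2.3] w 0.0235 tilt [-0.0061  0.0025 -1.    ]
(0.408, -0.222, 0.011, -1.5) -> x -0.0016 y 0.0020 z 0.0156 spin 0.0003
(0.408, -0.222, 0.2, -1.5) -> x -0.0012 y 0.0009 z -0.1734 spin 0.0003
```

View pics/s2.png

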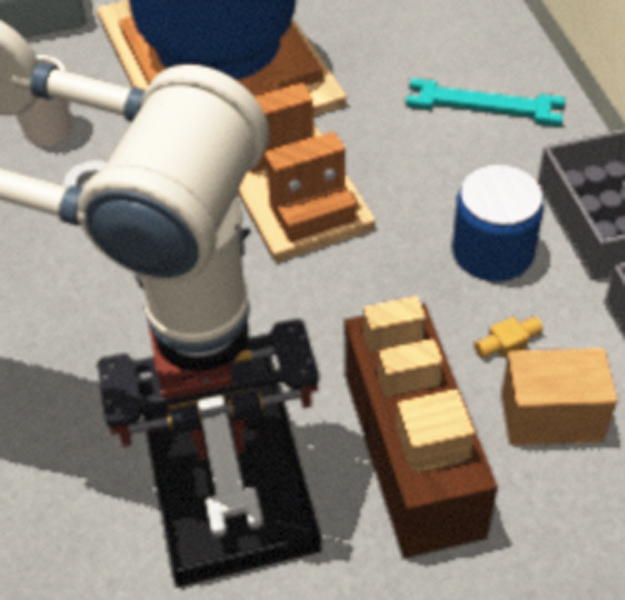

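View pics/t2.png

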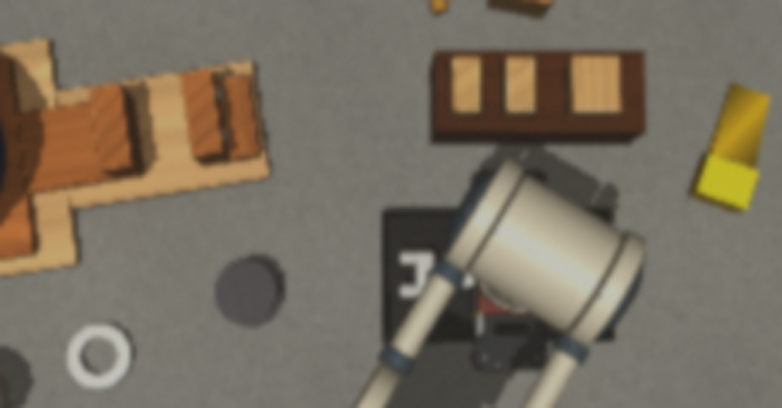

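Emit:
arm_command --moves '[{"x":0,"y":0,"spin":0,"z":0.015,"gripper":1},{"x":0,"y":0,"spin":0,"z":0.015,"gripper":1},{"x":0,"y":0,"spin":0,"z":0.015,"gripper":0.4},{"x":0,"y":0,"spin":0,"z":0.015,"gripper":0.4},{"x":0,"y":0,"spin":0,"z":0.015,"gripper":0.4},{"x":0,"y":0,"spin":0,"z":-0.04,"gripper":0.4},{"x":0,"y":0,"spin":0,"z":-0.1,"gripper":0.1},{"x":0,"y":0,"spin":0,"z":-0.16,"gripper":0.1},{"x":0,"y":0,"spin":0,"z":-0.175,"gripper":0.1}]'

```text
time: 6.25
tcp_pos: [0.4096, -0.2224, 0.2108]
eef_rot: [0.004, 0.716, 0.698, 0.0]
contact_force: [0.4, 0.3, -0.9]
width: 0.0777
```

```bash
python3 - <<'E'
from h import *
from bench import vision
f=vision.grab_frame("side");pickle.dump(f,open("side3.pkl","wb"));crop(f,"pics/s3.png",150,100,400,340,2.5)
# gap edges
for n,f in(("t",load("top",2)),("s",f)):
    im=rect(f,.102,.48,.65,.0,.22)
    cv2.imwrite(f"pics/r3_{n}.png",cv2.resize(im[...,::-1],None,fx=1.7,fy=1.7))
plan((.578,-.238,.2,-1.5))
E
```

```text
t 6.3 tcp [ 0.4095 -0.2223  0.2103] jaw -1.48 F [-0.7 -1.3  0.7] w 0.0784 tilt [ 0.0058 -0.0051 -1.    ]
(0.578, -0.238, 0.2, -1.5) -> x -0.0113 y 0.1688 z 0.0114 spin 0.0003
```

View pics/s3.png

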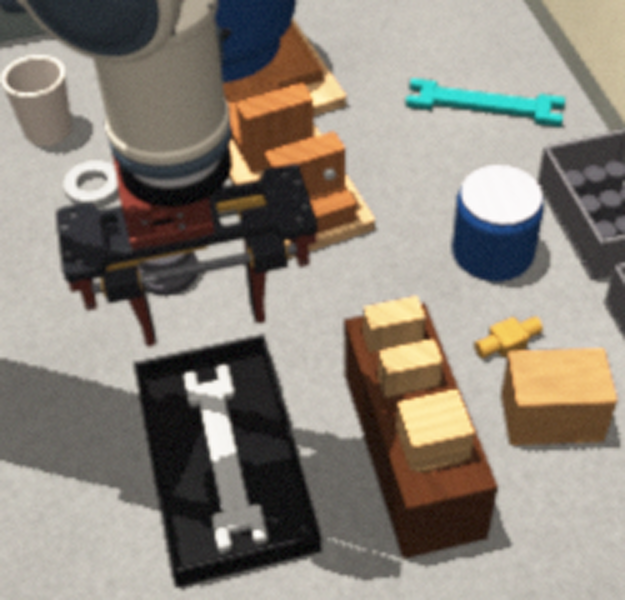

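View pics/r3_t.png

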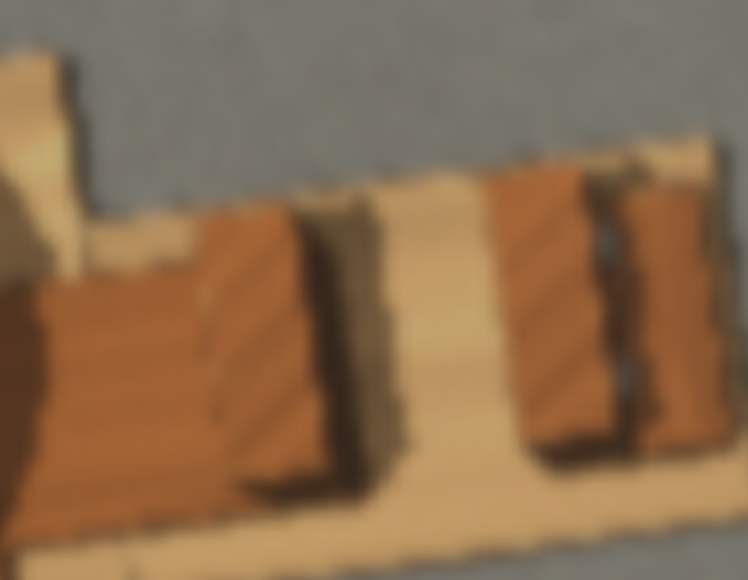

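View pics/r3_s.png

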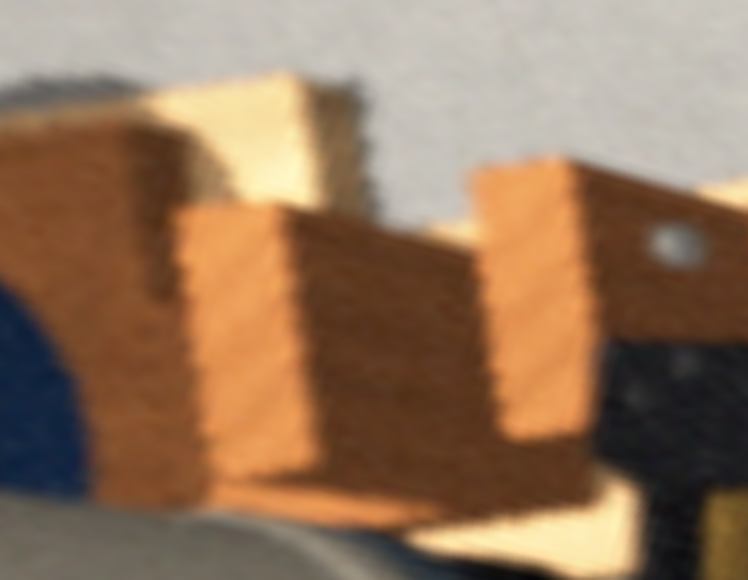

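```bash
python3 - <<'E'
from h import *
plan((.579,-.189,.2,-1.5),(.579,-.189,.098,-1.5))
E
```

```text
t 6.3 tcp [ 0.4095 -0.2223  0.2103] jaw -1.48 F [-0.7 -1.3  0.7] w 0.0784 tilt [ 0.0058 -0.0051 -1.    ]
(0.579, -0.189, 0.2, -1.5) -> x 0.0377 y 0.1685 z 0.0111 spin 0.0003
(0.579, -0.189, 0.098, -1.5) -> x 0.0382 y 0.1679 z 0.1131 spin 0.0003
```

Emit:
arm_command --grip_force 30 --moves '[{"x":0.012,"y":0.056,"spin":0,"z":0.0,"gripper":0.1},{"x":0.025,"y":0.112,"spin":0,"z":0.0,"gripper":0.1},{"x":0.038,"y":0.168,"spin":0,"z":0.01,"gripper":0.1},{"x":0.038,"y":0.168,"spin":0,"z":0.01,"gripper":0.1},{"x":0.038,"y":0.168,"spin":0,"z":0.05,"gripper":0.1},{"x":0.038,"y":0.168,"spin":0,"z":0.09,"gripper":0.1},{"x":0.038,"y":0.168,"spin":0,"z":0.112,"gripper":0.1},{"x":0.038,"y":0.168,"spin":0,"z":0.112,"gripper":0.1}]'

```text
time: 7.3
tcp_pos: [0.5768, -0.1889, 0.096]
eef_rot: [0.001, 0.716, 0.698, -0.001]
contact_force: [0.4, 0.2, 0.2]
width: 0.079
```

```bash
python3 - <<'E'
from h import *
from bench import vision
f=vision.grab_frame("side");pickle.dump(f,open("side4.pkl","wb"));crop(f,"pics/s4.png",200,110,400,340,2.5)
plan((.579,-.189,.098,-1.5))
E
```

```text
t 7.35 tcp [ 0.5778 -0.1892  0.0982] jaw -1.51 F [-0.5 -0.2  0.8] w 0.0788 tilt [ 0.0037 -0.0044 -1.    ]
(0.579, -0.189, 0.098, -1.5) -> x 0.0003 y 0.0011 z 0.0002 spin -0.0002
```

View pics/s4.png

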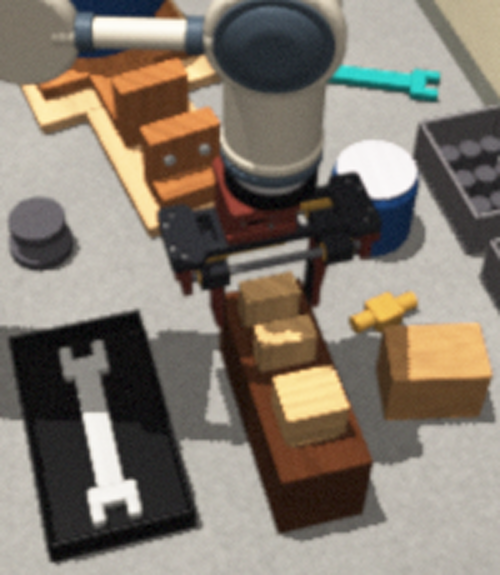

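Emit:
arm_command --grip_force 30 --moves '[{"x":0,"y":0,"spin":0,"z":0,"gripper":1},{"x":0,"y":0,"spin":0,"z":0,"gripper":1},{"x":0,"y":0,"spin":0,"z":0,"gripper":1},{"x":0,"y":0,"spin":0,"z":0,"gripper":1},{"x":0,"y":0,"spin":0,"z":-0.02,"gripper":1},{"x":0,"y":0,"spin":0,"z":-0.05,"gripper":1},{"x":0,"y":0,"spin":0,"z":-0.09,"gripper":1},{"x":0,"y":0,"spin":0,"z":-0.13,"gripper":1},{"x":0,"y":0,"spin":0,"z":-0.165,"gripper":1},{"x":0,"y":0,"spin":0,"z":-0.165,"gripper":1}]'

```text
time: 8.6
tcp_pos: [0.5781, -0.1888, 0.2672]
eef_rot: [0.006, 0.716, 0.698, 0.001]
contact_force: [0.4, 0.0, -0.5]
width: 0.05
```

```bash
python3 - <<'E'
from h import *
from bench import vision
plan((.55,.094,.26,7.3))
for n in("side","top"):
    f=vision.grab_frame(n);pickle.dump(f,open(n+"5.pkl","wb"))
    if n=="side":crop(f,"pics/s5.png",200,60,400,300,2.5)
    else:crop(f,"pics/t5.png",180,100,410,280,3.4)
E
```

```text
t 8.6 tcp [ 0.5781 -0.1888  0.2672] jaw -1.5 F [ 0.4  0.  -0.5] w 0.05 tilt [ 0.0096 -0.0068 -0.9999]
(0.55, 0.094, 0.26, 7.3) -> x 0.2820 y -0.0356 z 0.0050 spin -0.1537
```

View pics/s5.png

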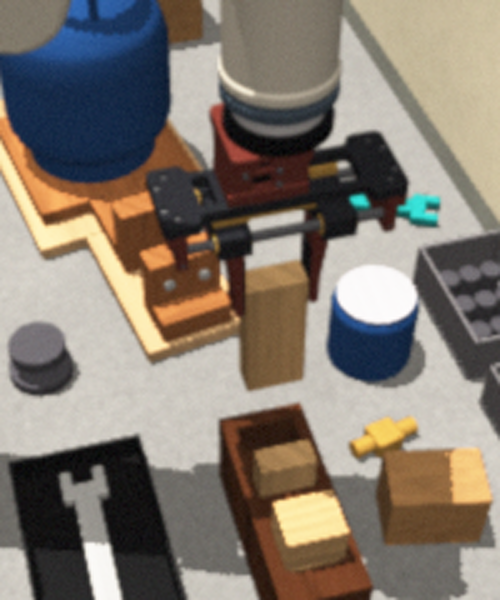

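View pics/t5.png

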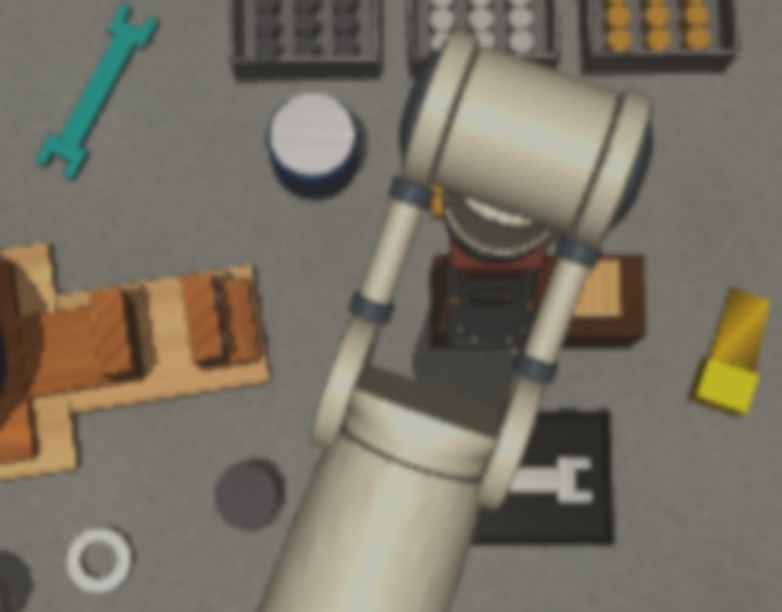

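```bash
python3 - <<'E'
from h import *
s=load("side",5)
print(ray(s,[[298,215.2],[321.2,212]],.174).round(4)); print(ray(s,[[297.5,172],[321.2,168]],.294).round(4))
plan((.5585,.092,.267,7.3))
E
```

```text
[[ 0.556  -0.1939  0.174 ]
 [ 0.6061 -0.1992  0.174 ]]
[[ 0.5561 -0.1845  0.294 ]
 [ 0.6034 -0.187   0.294 ]]
t 8.7 tcp [ 0.5772 -0.1885  0.2622] jaw -1.51 F [ 0.2 -0.3 -1.9] w 0.0496 tilt [ 0.0028 -0.0041 -1.    ]
(0.5585, 0.092, 0.267, 7.3) -> x 0.2798 y -0.0260 z -0.0060 spin -0.1537
```

```bash
python3 - <<'E'
from h import *
plan((.556,.0905,.262,7.3),(.556,.0905,.118,7.3))
E
```

```text
t 8.7 tcp [ 0.5772 -0.1885  0.2622] jaw -1.51 F [ 0.2 -0.3 -1.9] w 0.0496 tilt [ 0.0028 -0.0041 -1.    ]
(0.556, 0.0905, 0.262, 7.3) -> x 0.2783 y -0.0285 z -0.0010 spin -0.1537
(0.556, 0.0905, 0.118, 7.3) -> x 0.2789 y -0.0289 z 0.1430 spin -0.1537
```

Emit:
arm_command --moves '[{"x":0.05,"y":-0.005,"spin":-0.03,"z":0,"gripper":1},{"x":0.1,"y":-0.01,"spin":-0.06,"z":0,"gripper":1},{"x":0.15,"y":-0.015,"spin":-0.09,"z":0,"gripper":1},{"x":0.2,"y":-0.02,"spin":-0.12,"z":0,"gripper":1},{"x":0.25,"y":-0.025,"spin":-0.154,"z":0,"gripper":1},{"x":0.279,"y":-0.029,"spin":-0.154,"z":0,"gripper":1},{"x":0.279,"y":-0.029,"spin":-0.154,"z":0,"gripper":1},{"x":0.279,"y":-0.029,"spin":-0.154,"z":0.02,"gripper":1},{"x":0.279,"y":-0.029,"spin":-0.154,"z":0.03,"gripper":1},{"x":0.279,"y":-0.029,"spin":-0.154,"z":0.03,"gripper":1}]'

```text
time: 9.95
tcp_pos: [0.5551, 0.0901, 0.2291]
eef_rot: [0.001, 0.661, 0.75, -0.002]
contact_force: [0.7, -0.5, -0.2]
width: 0.0499
```

```bash
python3 - <<'E'
from h import *
from bench import vision
for n in("side","top"):
    f=vision.grab_frame(n);pickle.dump(f,open(n+"6.pkl","wb"))
    if n=="side":crop(f,"pics/s6.png",200,60,360,240,3.3)
    else:crop(f,"pics/t6.png",150,100,350,280,3.4)
plan((.556,.0905,.118,7.3))
E
```

```text
t 10.05 tcp [0.5557 0.0905 0.2311] jaw 7.27 F [ 0.2  0.7 -0.3] w 0.0502 tilt [ 0.0027 -0.0043 -1.    ]
(0.556, 0.0905, 0.118, 7.3) -> x 0.0005 y 0.0001 z 0.1131 spin -0.0006
```

View pics/s6.png

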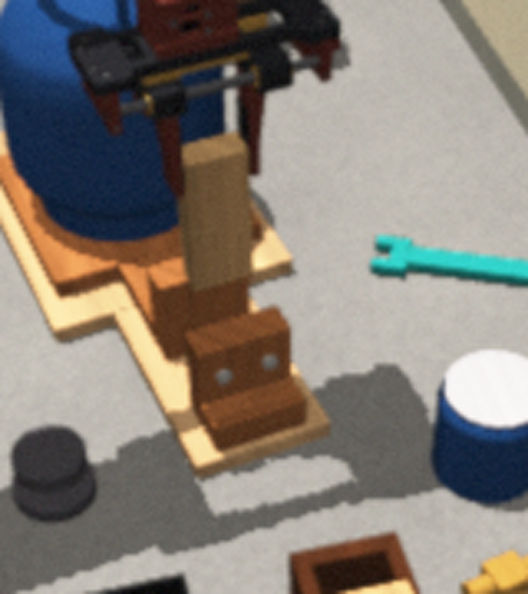

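View pics/t6.png

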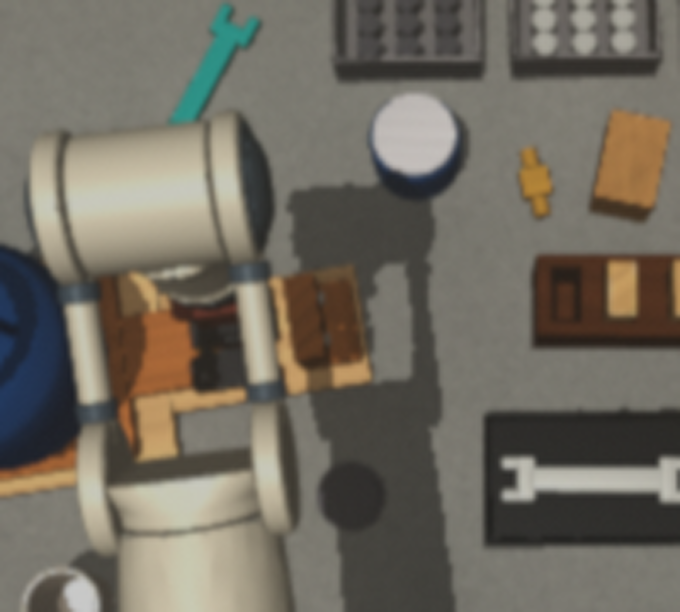

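```bash
python3 - <<'E'
from h import *
s=load("side",6)
crop(s,"pics/s6b.png",235,80,305,200,6)
print(ray(s,[[266.2,145.5]],.1377))
E
```

```text
[[0.55431014 0.08034655 0.1377    ]]
```

View pics/s6b.png

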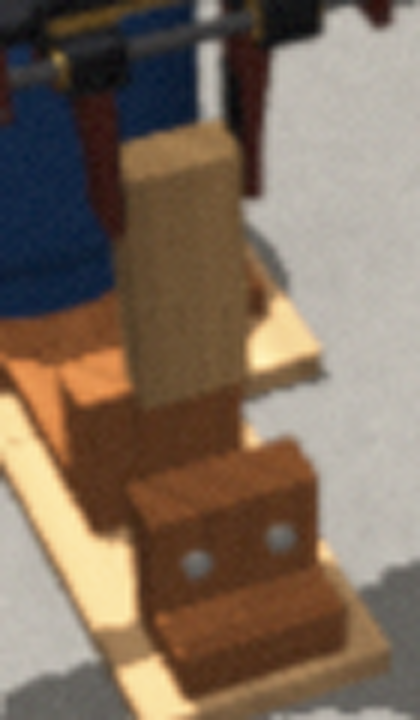

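```bash
python3 - <<'E'
from h import *
s=load("side",6)
print(ray(s,[[256.3,161.3],[284.2,153.3]],.102), ray(s,[[257.5,148],[275.5,144.2]],.1377))
E
```

```text
[[0.52288112 0.06743313 0.102     ]
 [0.60106672 0.07637061 0.102     ]] [[0.53052006 0.07738018 0.1377    ]
 [0.57862243 0.07839032 0.1377    ]]
```

Emit:
arm_command --moves '[{"x":0,"y":0.004,"spin":0,"z":0.02,"gripper":1},{"x":0,"y":0.004,"spin":0,"z":0.045,"gripper":1},{"x":0,"y":0.004,"spin":0,"z":0.07,"gripper":1},{"x":0,"y":0.004,"spin":0,"z":0.095,"gripper":1},{"x":0,"y":0.004,"spin":0,"z":0.11,"gripper":1},{"x":0,"y":0.004,"spin":0,"z":0.114,"gripper":1},{"x":0,"y":0.004,"spin":0,"z":0.114,"gripper":1}]'

```text
time: 10.92
tcp_pos: [0.5602, 0.0905, 0.1175]
eef_rot: [0.003, 0.661, 0.75, -0.001]
contact_force: [-0.2, -0.0, -0.6]
width: 0.05
```

```bash
python3 - <<'E'
from h import *
from bench import vision
for n in("side",):
    f=vision.grab_frame(n);pickle.dump(f,open(n+"7.pkl","wb"))
    crop(f,"pics/s7.png",235,80,305,200,6)
plan((.56,.0905,.111,7.3))
E
```

```text
t 10.97 tcp [0.5604 0.0906 0.1181] jaw 7.27 F [ 0.3 -0.7  0.2] w 0.0499 tilt [ 0.0041 -0.0041 -1.    ]
(0.56, 0.0905, 0.111, 7.3) -> x 0.0000 y -0.0004 z 0.0071 spin -0.0006
```

View pics/s7.png

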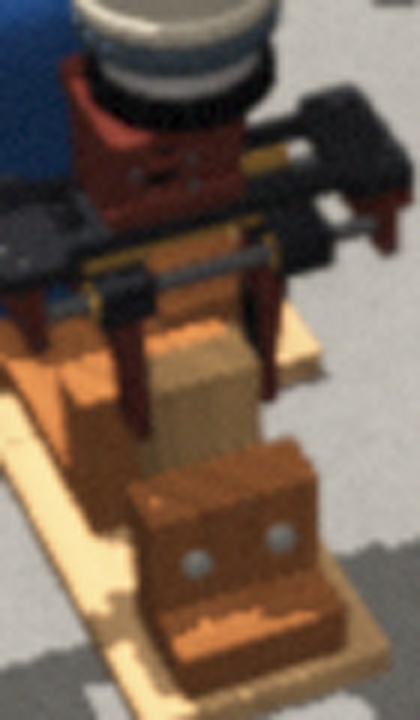

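The block is in the gap (its top around (200,350) in the crop), behind the stop board. Lowering to feel the deck.

Emit:
arm_command --moves '[{"x":0,"y":0,"spin":0,"z":0.004,"gripper":1},{"x":0,"y":0,"spin":0,"z":0.007,"gripper":1},{"x":0,"y":0,"spin":0,"z":0.009,"gripper":1}]'

```text
time: 11.35
tcp_pos: [0.5613, 0.0906, 0.1117]
eef_rot: [0.004, 0.661, 0.75, 0.001]
contact_force: [-2.0, 0.6, 14.3]
width: 0.0501
```

Emit:
arm_command --moves '[{"x":0,"y":0,"spin":0,"z":-0.001,"gripper":0.2},{"x":0,"y":0,"spin":0,"z":-0.001,"gripper":0.2},{"x":0,"y":0,"spin":0,"z":-0.001,"gripper":0.2},{"x":0,"y":0,"spin":0,"z":-0.03,"gripper":0.2},{"x":0,"y":0,"spin":0,"z":-0.07,"gripper":0.2},{"x":0,"y":0,"spin":0,"z":-0.11,"gripper":0.1}]'

```text
time: 12.1
tcp_pos: [0.5602, 0.091, 0.2223]
eef_rot: [0.004, 0.661, 0.75, 0.001]
contact_force: [-0.0, 0.3, 0.2]
width: 0.0767
```

```bash
python3 - <<'E'
from h import *
plan((.577,-.308,.22,-1.5),(.577,-.308,.099,-1.5))
E
```

```text
t 12.1 tcp [0.5602 0.091  0.2223] jaw 7.27 F [-0.   0.3  0.2] w 0.0767 tilt [ 0.0065 -0.0039 -1.    ]
(0.577, -0.308, 0.22, -1.5) -> x -0.3979 y -0.0338 z 0.0039 spin 0.1530
(0.577, -0.308, 0.099, -1.5) -> x -0.3973 y -0.0345 z 0.1249 spin 0.1530
```

Emit:
arm_command --moves '[{"x":-0.06,"y":-0.005,"spin":0.03,"z":-0.01,"gripper":0.1},{"x":-0.12,"y":-0.01,"spin":0.06,"z":-0.01,"gripper":0.1},{"x":-0.18,"y":-0.015,"spin":0.09,"z":-0.01,"gripper":0.1},{"x":-0.24,"y":-0.02,"spin":0.12,"z":-0.01,"gripper":0.1},{"x":-0.3,"y":-0.026,"spin":0.153,"z":-0.01,"gripper":0.1},{"x":-0.36,"y":-0.031,"spin":0.153,"z":-0.01,"gripper":0.1},{"x":-0.397,"y":-0.034,"spin":0.153,"z":-0.01,"gripper":0.1},{"x":-0.397,"y":-0.034,"spin":0.153,"z":0.03,"gripper":0.1},{"x":-0.397,"y":-0.034,"spin":0.153,"z":0.07,"gripper":0.1},{"x":-0.397,"y":-0.034,"spin":0.153,"z":0.105,"gripper":0.1},{"x":-0.397,"y":-0.034,"spin":0.153,"z":0.125,"gripper":0.1},{"x":-0.397,"y":-0.034,"spin":0.153,"z":0.125,"gripper":0.1}]'

```text
time: 13.6
tcp_pos: [0.5767, -0.3071, 0.097]
eef_rot: [0.002, 0.716, 0.698, 0.001]
contact_force: [0.7, -0.1, -0.4]
width: 0.079
```

```bash
python3 - <<'E'
from h import *
from bench import vision
for n in("side","top"):
    f=vision.grab_frame(n);pickle.dump(f,open(n+"8.pkl","wb"))
    if n=="side":crop(f,"pics/s8.png",200,110,400,340,2.5)
    else:crop(f,"pics/t8.png",150,140,400,280,3.2)
plan((.577,-.308,.099,-1.5))
E
```

```text
t 13.7 tcp [ 0.578  -0.3079  0.1005] jaw -1.49 F [ 0.4 -0.   0.7] w 0.0793 tilt [ 0.0081 -0.0049 -1.    ]
(0.577, -0.308, 0.099, -1.5) -> x -0.0001 y -0.0010 z 0.0014 spin 0.0002
```

View pics/s8.png

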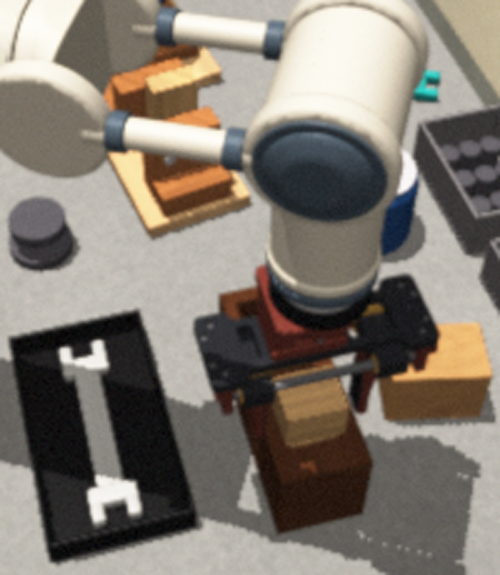

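View pics/t8.png

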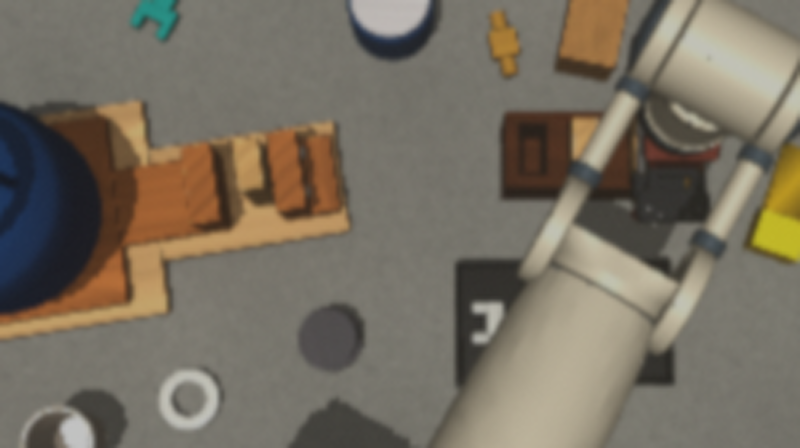

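Emit:
arm_command --grip_force 50 --moves '[{"x":0,"y":0,"spin":0,"z":0.001,"gripper":1},{"x":0,"y":0,"spin":0,"z":0.001,"gripper":1},{"x":0,"y":0,"spin":0,"z":0.001,"gripper":1},{"x":0,"y":0,"spin":0,"z":0.001,"gripper":1},{"x":0,"y":0,"spin":0,"z":-0.02,"gripper":1},{"x":0,"y":0,"spin":0,"z":-0.05,"gripper":1},{"x":0,"y":0,"spin":0,"z":-0.09,"gripper":1},{"x":0,"y":0,"spin":0,"z":-0.13,"gripper":1},{"x":0,"y":0,"spin":0,"z":-0.165,"gripper":1},{"x":0,"y":0,"spin":0,"z":-0.165,"gripper":1}]'

```text
time: 14.95
tcp_pos: [0.5776, -0.3075, 0.2705]
eef_rot: [0.008, 0.716, 0.698, 0.002]
contact_force: [-0.8, 0.1, -1.1]
width: 0.0517
```

```bash
python3 - <<'E'
from h import *
from bench import vision
plan((.577,-.308,.26,-1.5))
for n in("side","top"):
    f=vision.grab_frame(n);pickle.dump(f,open(n+"9.pkl","wb"))
    if n=="side":crop(f,"pics/s9.png",200,110,400,340,2.5);crop(f,"pics/s9b.png",270,130,370,300,4)
    else:crop(f,"pics/t9.png",180,170,300,240,6)
P=cloud(load("side",9)) 
E
```

```text
t 14.95 tcp [ 0.5776 -0.3075  0.2705] jaw -1.48 F [-0.8  0.1 -1.1] w 0.0517 tilt [ 0.0149 -0.0089 -0.9998]
(0.577, -0.308, 0.26, -1.5) -> x -0.0004 y -0.0007 z 0.0105 spin 0.0003
```

View pics/s9b.png

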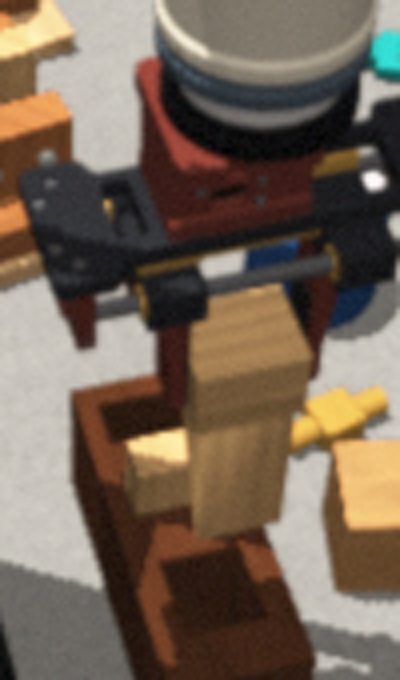

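View pics/t9.png

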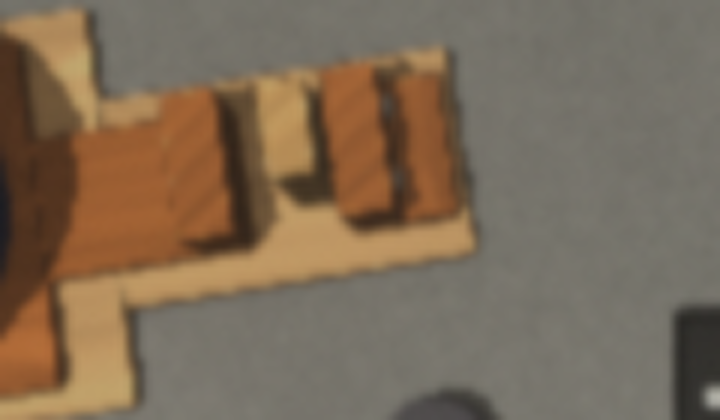

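```bash
python3 - <<'E'
from h import *
s=load("side",9)
P=[[.5776,-.3295,.178],[.5776,-.2885,.178],[.5776,-.3295,.263]]
print(proj(s,P)); C=cloud(s)
for v in range(222,264,6): print(v,C[v,328].round(3), C[v,325].round(3))
# block vs boards in side & top
t=load("top",9);Ct=cloud(t)
print(ray(t,[[180+258/6,170+85/6],[180+300/6,170+78/6],[180+275/6,170+175/6],[180+313/6,170+172/6]],.138).round(4))
print(ray(t,[[180+322/6,170+68/6],[180+345/6,170+218/6],[180+218/6,170+90/6],[180+237/6,170+235/6]],.102).round(4))
E
```

```text
[[329.23027678 263.58256769]
 [322.29495749 246.85771933]
 [332.47564064 237.18847376]]
222 [ 0.568 -0.325  0.305] [ 0.563 -0.324  0.304]
228 [ 0.568 -0.326  0.289] [ 0.562 -0.328  0.293]
234 [ 0.569 -0.327  0.273] [ 0.564 -0.326  0.273]
240 [ 0.571 -0.326  0.252] [ 0.565 -0.328  0.257]
246 [ 0.572 -0.327  0.235] [ 0.566 -0.328  0.238]
252 [ 0.574 -0.326  0.214] [ 0.567 -0.327  0.218]
258 [ 0.575 -0.328  0.196] [ 0.569 -0.327  0.197]
[[0.5829 0.1034 0.138 ]
 [0.5861 0.0816 0.138 ]
 [0.5355 0.0945 0.138 ]
 [0.5367 0.0749 0.138 ]]
[[0.5982 0.0749 0.102 ]
 [0.5172 0.0628 0.102 ]
 [0.5874 0.1303 0.102 ]
 [0.5093 0.1199 0.102 ]]
```

```bash
python3 - <<'E'
from h import *
plan((.551,.1266,.27,7.3),(.551,.1266,.245,7.3))
E
```

```text
t 15.05 tcp [ 0.5767 -0.3071  0.2649] jaw -1.49 F [-0.3 -1.1 -2.3] w 0.0519 tilt [ 0.0079 -0.0047 -1.    ]
(0.551, 0.1266, 0.27, 7.3) -> x 0.4328 y -0.0369 z -0.0074 spin -0.1534
(0.551, 0.1266, 0.245, 7.3) -> x 0.4329 y -0.0371 z 0.0176 spin -0.1534
```

Emit:
arm_command --moves '[{"x":0.05,"y":-0.004,"spin":-0.02,"z":-0.008,"gripper":1},{"x":0.1,"y":-0.009,"spin":-0.04,"z":-0.008,"gripper":1},{"x":0.15,"y":-0.013,"spin":-0.06,"z":-0.008,"gripper":1},{"x":0.2,"y":-0.017,"spin":-0.08,"z":-0.008,"gripper":1},{"x":0.25,"y":-0.021,"spin":-0.1,"z":-0.008,"gripper":1},{"x":0.3,"y":-0.026,"spin":-0.12,"z":-0.008,"gripper":1},{"x":0.35,"y":-0.03,"spin":-0.14,"z":-0.008,"gripper":1},{"x":0.4,"y":-0.034,"spin":-0.153,"z":-0.008,"gripper":1},{"x":0.433,"y":-0.037,"spin":-0.153,"z":-0.008,"gripper":1},{"x":0.433,"y":-0.037,"spin":-0.153,"z":0.01,"gripper":1},{"x":0.433,"y":-0.037,"spin":-0.153,"z":0.018,"gripper":1},{"x":0.433,"y":-0.037,"spin":-0.153,"z":0.018,"gripper":1}]'

```text
time: 16.55
tcp_pos: [0.5505, 0.1262, 0.2424]
eef_rot: [0.003, 0.661, 0.75, -0.001]
contact_force: [0.4, -0.1, -1.9]
width: 0.0517
```

```bash
python3 - <<'E'
from h import *
from bench import vision
for n in("side","top"):
    f=vision.grab_frame(n);pickle.dump(f,open(n+"10.pkl","wb"))
    if n=="side":crop(f,"pics/s10.png",225,60,325,200,5);C=cloud(f)
    else:crop(f,"pics/t10.png",150,140,300,260,5)
plan((.551,.1266,.245,7.3),(.551,.1266,.158,7.3))
E
```

```text
t 16.65 tcp [0.5511 0.1261 0.2444] jaw 7.22 F [-0.1 -0.8 -1.4] w 0.0519 tilt [ 0.0074 -0.0049 -1.    ]
(0.551, 0.1266, 0.245, 7.3) -> x 0.0005 y -0.0001 z -0.0006 spin -0.0013
(0.551, 0.1266, 0.158, 7.3) -> x 0.0010 y -0.0007 z 0.0864 spin -0.0013
```

View pics/s10.png

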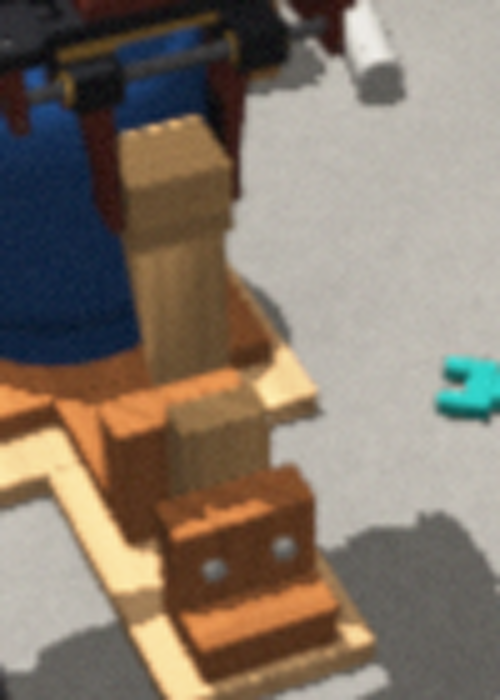

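View pics/t10.png

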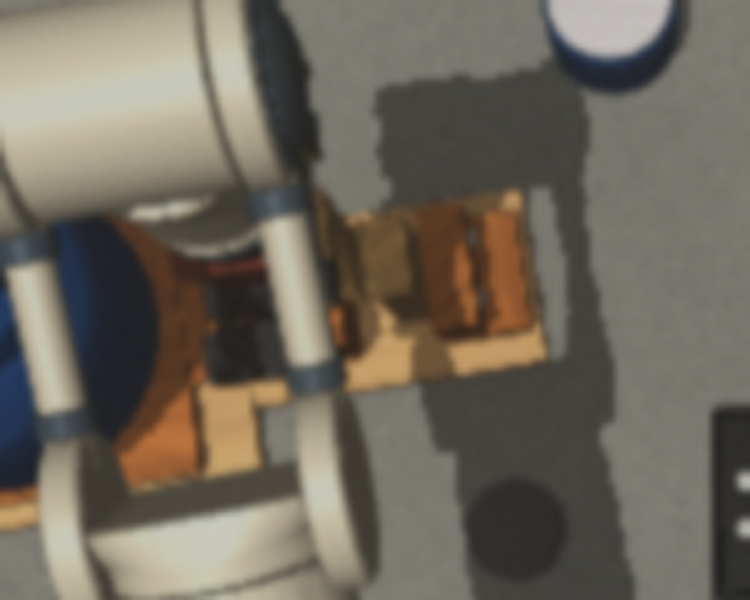

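```bash
python3 - <<'E'
from h import *
s=load("side",10);crop(s,"pics/s10b.png",240,105,290,165,12)
print(ray(s,[[255,136.6],[270.6,133.2]],.152).round(4))
print("block top front",ray(s,[[225+168/5,60+435/5],[225+270/5,60+415/5]],.138).round(4))
u=np.array([-.127,.992]);print(u)
E
```

```text
[[0.5316 0.1061 0.152 ]
 [0.5736 0.1077 0.152 ]]
block top front [[0.5341 0.08   0.138 ]
 [0.5884 0.08   0.138 ]]
[-0.127  0.992]
```

View pics/s10b.png

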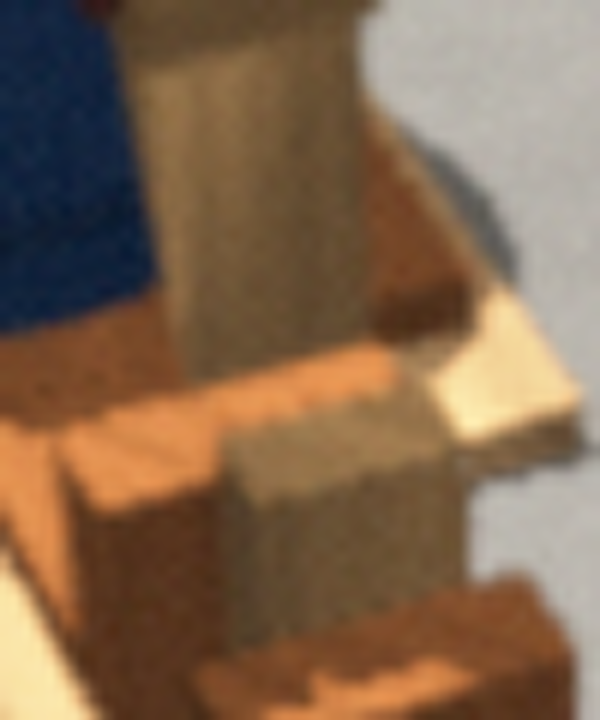

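Emit:
arm_command --moves '[{"x":0.004,"y":0.002,"spin":0,"z":0.0,"gripper":1},{"x":0.004,"y":0.002,"spin":0,"z":0.02,"gripper":1},{"x":0.004,"y":0.002,"spin":0,"z":0.035,"gripper":1},{"x":0.004,"y":0.002,"spin":0,"z":0.05,"gripper":1},{"x":0.004,"y":0.002,"spin":0,"z":0.062,"gripper":1},{"x":0.004,"y":0.002,"spin":0,"z":0.07,"gripper":1},{"x":0.004,"y":0.002,"spin":0,"z":0.07,"gripper":1}]'

```text
time: 17.52
tcp_pos: [0.5528, 0.1299, 0.1737]
eef_rot: [0.004, 0.661, 0.75, 0.0]
contact_force: [-0.4, 0.0, -1.4]
width: 0.0521
```

```bash
python3 - <<'E'
from h import *
from bench import vision
for n in("side",):
    f=vision.grab_frame(n);pickle.dump(f,open(n+"11.pkl","wb"))
    crop(f,"pics/s11.png",225,60,325,200,5)
plan((.551,.1266,.158,7.3))
E
```

```text
t 17.57 tcp [0.5531 0.13   0.1745] jaw 7.22 F [-0.7 -0.3 -1.4] w 0.0523 tilt [ 0.0074 -0.0048 -1.    ]
(0.551, 0.1266, 0.158, 7.3) -> x -0.0030 y -0.0026 z 0.0165 spin -0.0013
```

View pics/s11.png

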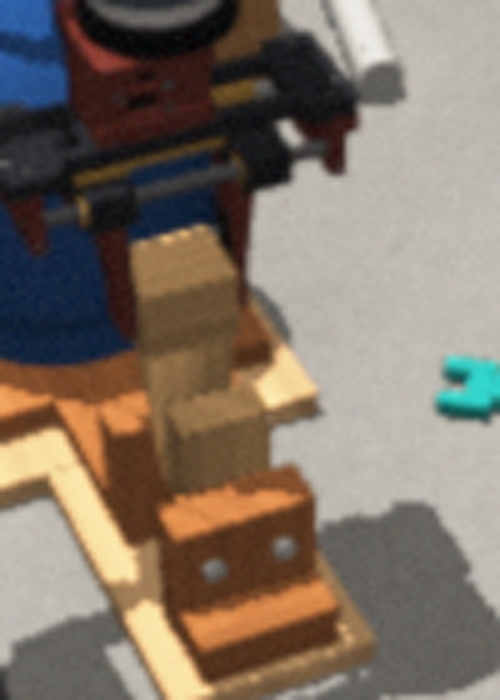

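Emit:
arm_command --moves '[{"x":0,"y":0.003,"spin":0,"z":0.006,"gripper":1},{"x":-0.003,"y":0.003,"spin":0,"z":0.012,"gripper":1},{"x":-0.006,"y":0.003,"spin":0,"z":0.017,"gripper":1},{"x":-0.009,"y":0.003,"spin":0,"z":0.022,"gripper":1},{"x":-0.011,"y":0.003,"spin":0,"z":0.027,"gripper":1},{"x":-0.012,"y":0.003,"spin":0,"z":0.031,"gripper":1},{"x":-0.012,"y":0.003,"spin":0,"z":0.031,"gripper":1}]'

```text
time: 18.45
tcp_pos: [0.5579, 0.1204, 0.1439]
eef_rot: [0.003, 0.66, 0.751, 0.003]
contact_force: [0.2, 7.8, -0.9]
width: 0.0517
```

```bash
python3 - <<'E'
from h import *
from bench import vision
for n in("side",):
    f=vision.grab_frame(n);pickle.dump(f,open(n+"12.pkl","wb"))
    crop(f,"pics/s12.png",225,60,325,200,5)
plan((.551,.1266,.158,7.3))
E
```

```text
t 18.5 tcp [0.5579 0.1204 0.1439] jaw 7.34 F [-0.8  6.8  0.2] w 0.0521 tilt [ 8.5e-03 -8.0e-04 -1.0e+00]
(0.551, 0.1266, 0.158, 7.3) -> x 0.0070 y -0.0060 z -0.0141 spin 0.0007
```

View pics/s12.png

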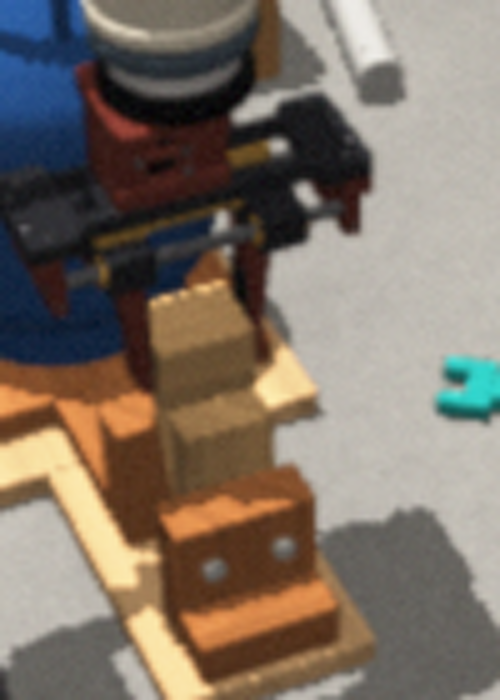

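Emit:
arm_command --moves '[{"x":-0.001,"y":0,"spin":0,"z":0.003,"gripper":1},{"x":-0.001,"y":0,"spin":0,"z":0.006,"gripper":1},{"x":-0.001,"y":0,"spin":0,"z":0.008,"gripper":1}]'

```text
time: 18.88
tcp_pos: [0.5583, 0.1206, 0.1365]
eef_rot: [0.003, 0.66, 0.751, 0.004]
contact_force: [-1.3, 5.6, 6.4]
width: 0.0519
```

Emit:
arm_command --moves '[{"x":0,"y":0,"spin":0,"z":0.002,"gripper":1},{"x":0,"y":0,"spin":0,"z":0.004,"gripper":1},{"x":0,"y":0,"spin":0,"z":0.005,"gripper":1},{"x":0,"y":0,"spin":0,"z":0.005,"gripper":1}]'

```text
time: 19.38
tcp_pos: [0.5585, 0.1206, 0.1358]
eef_rot: [0.004, 0.66, 0.751, 0.005]
contact_force: [-7.3, 0.7, 16.1]
width: 0.0521
```

```bash
python3 - <<'E'
from h import *
from bench import vision
for n in("side",):
    f=vision.grab_frame(n);pickle.dump(f,open(n+"13.pkl","wb"))
    crop(f,"pics/s13.png",225,60,325,200,5)
plan((.551,.1266,.158,7.3))
E
```

```text
t 19.43 tcp [0.5586 0.1206 0.1357] jaw 7.44 F [-6.8  1.5 16.7] w 0.0518 tilt [ 0.0131  0.002  -0.9999]
(0.551, 0.1266, 0.158, 7.3) -> x 0.0069 y -0.0064 z -0.0223 spin 0.0024
```

View pics/s13.png

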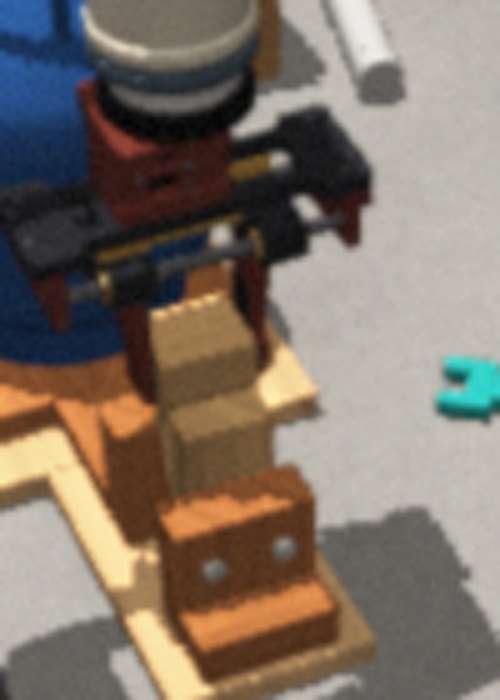

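```bash
python3 - <<'E'
from h import *
a=load("side",10);b=load("side",13)
im=np.hstack([cv2.resize(f["color"][130:165,250:290,::-1],None,fx=9,fy=9,interpolation=cv2.INTER_CUBIC) for f in(a,b)])
cv2.imwrite("pics/cmp.png",im)
E
```

```text
(no output)
```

View pics/cmp.png

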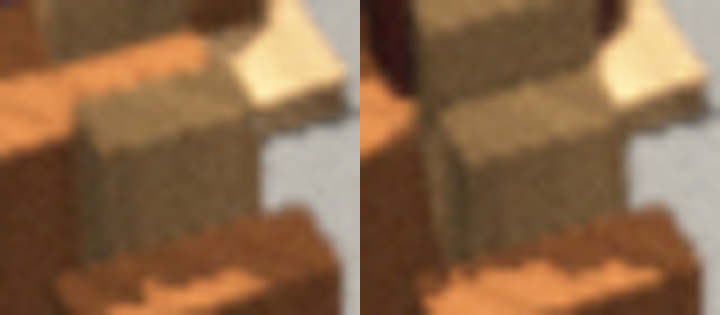

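Emit:
arm_command --moves '[{"x":-0.001,"y":-0.001,"spin":0,"z":0.005,"gripper":1},{"x":-0.001,"y":-0.002,"spin":0,"z":0.006,"gripper":1},{"x":-0.001,"y":-0.002,"spin":0,"z":0.006,"gripper":1},{"x":-0.001,"y":-0.002,"spin":0,"z":0.006,"gripper":1},{"x":-0.001,"y":-0.002,"spin":0,"z":0.006,"gripper":1}]'

```text
time: 20.05
tcp_pos: [0.5584, 0.1204, 0.1355]
eef_rot: [0.006, 0.659, 0.752, 0.009]
contact_force: [-3.8, 3.9, 18.6]
width: 0.0515
```

```bash
python3 - <<'E'
from h import *
from bench import vision
for n in("side","top"):
    f=vision.grab_frame(n);pickle.dump(f,open(n+"14.pkl","wb"))
    if n=="side": b=f
    else: crop(f,"pics/t14.png",150,140,410,280,3)
a=load("side",10)
im=np.hstack([cv2.resize(f["color"][120:165,245:290,::-1],None,fx=8,fy=8,interpolation=cv2.INTER_CUBIC) for f in(a,b)])
cv2.imwrite("pics/cmp2.png",im)
plan((.551,.1266,.158,7.3))
E
```

```text
t 20.15 tcp [0.5584 0.1204 0.1355] jaw 7.51 F [-3.4  4.1 19.3] w 0.0516 tilt [ 0.0211  0.0045 -0.9998]
(0.551, 0.1266, 0.158, 7.3) -> x 0.0072 y -0.0060 z -0.0226 spin 0.0036
```

View pics/cmp2.png

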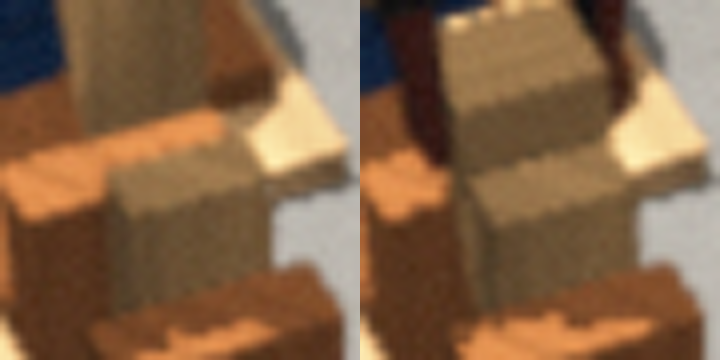

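View pics/t14.png

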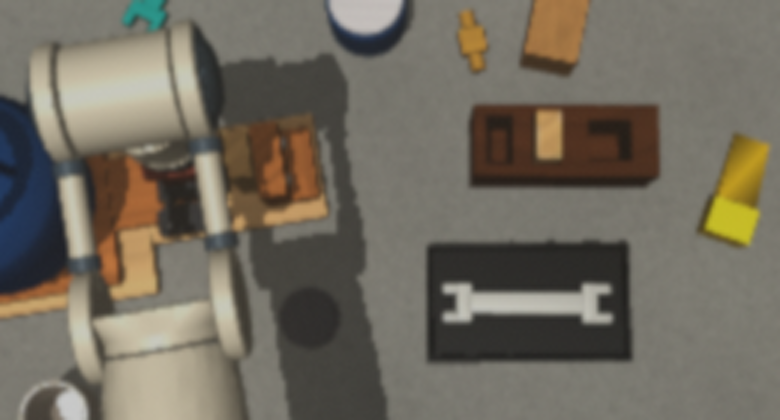

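```bash
python3 - <<'E'
from h import *
for k in(10,13,14):
    s=load("side",k);C=cloud(s);u=np.array([-.127,.992]);v=np.array([.992,.127])
    D=(C[...,:2]-[.558,.071])@u; X=(C[...,:2]-[.558,.071])@v;Z=C[...,2]
    m=(Z>.106)&(Z<.133)&(abs(X-.002)<.02)&(D>-.01)&(D<.02); 
    A=np.c_[Z[m]-.12,np.ones(m.sum())];c,*_=np.linalg.lstsq(A,D[m],rcond=None)
    mt=(Z>.13)&(Z<.145)&(abs(X-.002)<.02)&(D>-.002)&(D<.04)
    ms=(abs(X)<.03)&(Z<.095)&(Z>.06)&(D<-.02)&(D>-.04)
    mh=(Z>.145)&(Z<.165)&(abs(X-.002)<.02)&(D>.01)&(D<.06)
    print(k,m.sum(),"slope,y0",c.round(4),"stop outer face",np.median(D[ms]).round(4),ms.sum(),"head flat",np.median(D[mh]).round(4),mh.sum())
E
```

```text
10 127 slope,y0 [0.1716 0.0091] stop outer face -0.0248 202 head flat 0.0367 58
13 121 slope,y0 [0.1245 0.005 ] stop outer face -0.0249 202 head flat 0.0298 84
14 121 slope,y0 [0.0964 0.005 ] stop outer face -0.0248 202 head flat 0.0299 82
```

```bash
python3 - <<'E'
from h import *
from bench import workorder
plan((.551,.1266,.158,7.3)); print(workorder.finish_job())
plan((.551,.1266,.158,7.3))
E
```

```text
t 20.15 tcp [0.5584 0.1204 0.1355] jaw 7.51 F [-3.4  4.1 19.3] w 0.0516 tilt [ 0.0211  0.0045 -0.9998]
(0.551, 0.1266, 0.158, 7.3) -> x 0.0072 y -0.0060 z -0.0226 spin 0.0036
the job is handed in; nothing more can be done
None
the job is handed in; nothing more can be done
```

I handed the job in at 20 s. The spanner is in the tray and one packing block stands in the gap. The wedge is jammed between the block and the saddle board, with the gripper still holding it and pressing down.

- **Block choice:** I measured the gap at about 55–58 mm, too small for both blocks to be safe, so I used one block against the stop board.
- **Jam:** The wedge stopped at about 59 mm below the board tops, with its point about 25 mm above the deck. It was under about 19 N of downward force and barely sank further when I pressed harder.
- **Clamping:** In the last depth image, the block's near face (5.0 mm) lined up with the stop board's inner face (5.2 mm). The wedge's flat side was 25 mm beyond that, which is exactly the block's thickness. So no play was left on the block side.
- **Spanner and bystanders:** The last top picture shows the spanner lying in the tray. No bystander looked moved in the pictures I checked, though I did not measure their positions at the end.

**Checks that disagreed or were not made:**
- The two cameras differed by up to about 5 mm along y, so the gap width and the boards' positions were uncertain to a few millimetres.
- I estimated 6.7 mm of clearance between the block and the stop board, but the block moved only about 3–4 mm before it stopped.
- The forces on the individual boards could not be read directly; I inferred them from the wrist force. It also showed a small sideways load of about 3–4 N in x and in y, and the tool was tilted about 0.02 rad.

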